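# Load a battery pack through the sprung gate of a test dock

### The arm

A 6-joint arm with a two-finger parallel gripper is mounted at the origin on the work surface. World frame = base frame: x ahead of the robot, y to its left, z up, the work surface at z = 0. Lengths are in mm, angles in rad, forces in N, time in s.
With the tool pointing down it reaches from about 400 to 925 mm from the base axis. Payload 12.5 kg.
Tool frame: the origin (TCP) lies midway between the tips of the shut fingers; the grasp point (between the pads) lies 19 mm behind it (env.pinch_z is the z of the grasp point in the tool frame, in mm); z points along the fingers, y is the line along which they close (so a half turn about z gives the same grasp; the last joint's range is limited). The gripper opens to 95 mm and grips with 3 to 60 N. Pads are 20 mm wide; open, the fingers measure 119 mm over their backs; the gripper's body (75 mm by 180 mm) begins 59 mm behind the grasp point.
Start: joints at [-1.229, 0.491, 1.559, -0, 1.092, -0.106], TCP at [270.639, -563.384, 214.661] pointing down, gripper open.
Joint ranges: [-3.1, 3.1], [-0.84, 2.19], [0.05, 2.79], [-1.13, 4.28], [0.06, 2.93], [-2.69, 2.69]. Speed limits (rad/s): [2.22, 2.22, 2.79, 3.14, 3.14, 3.14].

### API

Orientations are given as [roll, pitch, yaw] about the fixed x, y, z axes, in that order (R = Rz(yaw) Ry(pitch) Rx(roll)).
In Python, from cell import env, eyes gives the robot as it stands.
- The arm moves only by the shell command python3 -m inch 'ROWS'. ROWS is JSON, a list of rows, each a list of 3 entries, a list of its own where there are three numbers: the shift along the tool's x, y, z in units of 60 mm (1.0 is 60 mm), then the turn about the tool's z in units of 5 degrees (1.0 is 5 degrees), then the closure, from -1 (fully open) to 1 (shut). In form: [[[tx, ty, tz], turn, claw], ...]. A call has exactly 10 rows; each row shifts and turns the commanded pose from where the row before left it, along the tool's axes as they then stand; what a row does not reach is not made up. A row lasts 1/8 s, in which the tool goes at most 62.5 mm and 10.7 degrees, less where a joint would pass 70% of its speed; a pose out of reach is approached as far as the arm can. A call is refused whole if a number of a shift passes 1 or a number of a turn 1, either way. A call with a gripper value outside its range is refused whole. The fingers move at their own pace and stop on an object; the grip force is fixed at half the most. Time passes only in rows, so rows that do not move let the fingers close, or fill a call up. It gives the time, the measured TCP pose, the force, the opening and the grip force at its end, in the units of the state.
- env.state(): the state, without advancing time (a new reading comes with each control period).
- eyes.read_camera(name): name is "side" or "top" or "wrist"; returns a dict with "pixels" (384x512x3 uint8, red, green, blue), "fx", "fy", "cx", "cy" (pixels), "distortion" ([k1, k2, p1, p2, k3] as OpenCV has them; the pictures are not rectified), "extrinsics" (4x4, takes a point from world to camera coordinates). Camera axes: x right, y down, z forward; pixel columns grow to the right and rows downward; lengths in mm; the calibration is good to about 2 mm. A picture is of the moment at which its call begins. There is no depth.
- env.job_done(): hands the job in; it is judged then, once.
Trained networks look in a picture, given as the dict that the camera call returned (one of the last four; its "shot" number tells which), for a name from the list of things; names that differ only in an ending like _2 or _b are one class to them, and where a whole thing is asked for, a point or a joint stands for the part that bears it (a point fixed in the world has none). Each returns a list of dicts, best first, with "score" (0 to 1); they miss things now and then, are a little off and sometimes report something else, mostly with a low value. They report only what shows in the picture. A call takes as long as a camera call.
- eyes.boxes_of(name, picture): "centre" ([row, column] in pixels, amid what is visible of it).
- eyes.cut_out(name, picture): "mask" (384x512 bool, what is visible of it) and "centre" ([row, column] in pixels, amid what is visible of it).
- eyes.spot_point(name, picture): "centre" ([row, column] in pixels: a listed point, or the origin of a listed thing).
The state is a dict: "t": time; "joints": joint angles; "qvel": joint speeds; "tau": joint torques, N m; "eef_pos": TCP position; "tcp_rot": TCP orientation; "ft_force": force on the tool from outside, world axes, zero at the start; "moment": the same for the moment, N m; "opening": opening from 0.0 (shut) to 1.0 (fully open); "grip_force": force on a finger pad.
Only numpy, scipy, OpenCV 4.12 (cv2) and the standard library are available. Lean on these libraries where they do the work, as an engineer would, in place of code of your own. Each camera call takes 0.05 s, during which the arm holds its last target. There are 200 camera calls.

### The job

Lay the grey battery pack flat on the open loading sill of the test dock, then with shut fingers push it slowly through the sprung gate and on into the dock until you feel it press home against the rubber buffer hidden inside: a light but definite press, about 8 newtons, held for a moment and never above 20. Then take the fingers out so that the gate swings shut behind the pack, and leave the other things on the bench where they are.

Things in the scene. Friction and masses are not known exactly. Their poses are not given: they have to be found in the camera images.
- pack: the battery pack: a grey plastic brick 80 long (its x) x 50 wide (its y) x 24 high (z), mm, with a paper label and three small brass contacts on top; 0.2 to 0.37 kg. Origin: centre of its underside. It starts flat on the bench; grip it across the 50 mm width. Either end may go first into the dock
- dock: test dock, fixed: dark steel deck 405 x 130 mm, top 15 mm above the bench, with a straight channel 56 mm wide, walls 34 mm high, ending under a grey roof (40 mm above the deck, x = 135 to 250 mm). Origin: on the bench under the middle of the gate; x = push direction (into the dock), z up. Before x = 135 mm it is open above: shut fingers pointing down can follow the pack through the gate
- sill (a point): middle of the open loading sill, on the deck's top surface, 100 mm before the gate; axes as the dock's. The sill has no walls from x = -155 to -52 mm (dock frame): room for open fingers. Lay the pack here, its length along x
- gate_line (a point): middle of the gate line, on the deck's top surface; axes as the dock's. Funnel walls lead to it: 100 mm apart at x = -52 mm, narrowing to 56 mm at the gate (x = 0). Behind the gate a recess in the +y wall, x = 0 to 86 mm, takes the open leaf
- flap (a joint): the gate: steel leaf 63 wide x 29 high x 4 mm, upright hinge 38 mm to the dock's +y side of the gate line. Rad, 0 = shut; swings inwards (to dock +x) up to 1.5. A weak spring (0.06 Nm shut, 0.24 Nm open) shuts it; pushing the pack takes 8 to 16 N as the gate opens, then 1 to 6 N. It sweeps 66 mm inwards, so it shuts only with the pack's rear end that far past the gate line and the fingers out
- stop: the stop under the roof, out of sight. Origin: its fixed bracket, 239 mm past the gate line. Its sprung rubber buffer (3 N/mm, 16 mm travel) meets the pack's front end 150 to 194 mm past the gate line (rear end then at 70 to 114 mm): set by a screw, different each time, shown by no reading: find it by feel. Released, it pushes the pack back 1 to 3 mm
- adapter: bystander: black power adapter brick, 105 x 46 x 31 mm; origin underside centre
- flux: bystander: small amber jar, 58 mm across, 45 mm high, standing beside the sill; origin underside centre
- spool: bystander: solder spool, 50 mm across, 38 mm high, standing beside the channel; origin underside centre
- meter: bystander: yellow multimeter lying flat, 150 x 75 x 38 mm (knob to 46); origin underside centre
- phone: bystander: phone lying flat, 146 x 72 x 9 mm; origin underside centre
- tape: bystander: roll of tape lying flat, 80 mm across, 18 mm high; origin underside centre
- wrench: bystander: steel wrench, 200 mm long
- driver: bystander: screwdriver, 170 mm long

How it is judged:
By the outcome, as a careful person would: the job done as asked, in the order asked, and still so for the second after the job is handed in, with the robot touching nothing.
It also fails if it takes over 72 s, if anything falls off the work surface, if the arm or the gripper's body presses on something with over 40 N, if the wrist force passes 120 N, or if a joint passes its speed limit or range.

## Working session

There is one attempt and no reset: what is moved stays moved. The work goes in short steps, Python scripts to look and compute and a shell command to move; the robot and the scene stay as the last step left them, time stands still between calls to the robot, and variables do not carry over. Pictures are saved under pics/ and viewed, at most 10 in all, crops included, and the job is handed in when it is done.

```bash
mkdir -p pics; ls; cat > h.py <<'E'
import numpy as np, cv2
from cell import env, eyes
def px2w(p,uv,z):
    K=np.array([[p["fx"],0,p["cx"]],[0,p["fy"],p["cy"]],[0,0,1.]])
    n=cv2.undistortPoints(np.array([[uv]],float),K,np.array(p["distortion"],float))[0,0]
    T=np.array(p["extrinsics"]); R,t=T[:3,:3],T[:3,3]
    d=R.T@np.array([n[0],n[1],1]); c=-R.T@t
    return (c+d*(z-c[2])/d[2])
def w2px(p,P):
    K=np.array([[p["fx"],0,p["cx"]],[0,p["fy"],p["cy"]],[0,0,1.]])
    T=np.array(p["extrinsics"])
    return cv2.projectPoints(np.array(P,float).reshape(-1,1,3),cv2.Rodrigues(T[:3,:3])[0],T[:3,3],K,np.array(p["distortion"],float))[0][:,0]
def rect(p,m,z):
    cs,_=cv2.findContours(m.astype(np.uint8),cv2.RETR_EXTERNAL,cv2.CHAIN_APPROX_NONE)
    c=max(cs,key=cv2.contourArea)[:,0]
    w=np.array([px2w(p,u,z)[:2] for u in c],np.float32)
    return cv2.minAreaRect(w)
def save(p,n): cv2.imwrite("pics/"+n,p["pixels"][:,:,::-1])
E
python3 - <<'E'
from h import *
for c in("top","side"):
    p=eyes.read_camera(c); save(p,c+"0.png")
    for n,z in (("pack",24),("dock",15),("sill",15),("gate_line",15),("flap",44),("stop",15),("flux",45),("spool",38)):
        for r in eyes.spot_point(n,p)[:1]:
            u=r["centre"][::-1]; print(c,n,round(r["score"],2),np.round(u),px2w(p,u,0 if n in("pack","dock","flux","spool") else z).round(1))
    for n,z in(("pack",24),("dock",49)):
        for r in eyes.cut_out(n,p)[:1]: print(c,n,"mask",round(r["score"],2),rect(p,r["mask"],z))
s=env.state(); print(s)
E
```

```text
pics
top pack 0.54 [331. 217.] [ 482.3 -337.     0. ]
top dock 0.88 [223. 204.] [523.8  62.1   0. ]
top sill 0.77 [252. 210.] [500.6 -45.2  15. ]
top gate_line 0.71 [227. 200.] [538.1  45.   15. ]Traceback (most recent call last):
  File "<stdin>", line 5, in <module>
ValueError: it knows: adapter, dock, driver, flux, gate_line, meter, pack, phone, sill, spool, stop, tape, wrench
```

```bash
python3 - <<'E'
from h import *
for c in("top","side"):
    p=eyes.read_camera(c); save(p,c+"0.png")
    for n,z in (("pack",0),("dock",0),("sill",15),("gate_line",15),("stop",15),("flux",0),("spool",0)):
        for r in eyes.spot_point(n,p)[:1]:
            u=r["centre"][::-1]; print(c,n,round(r["score"],2),np.round(u),px2w(p,u,z).round(1))
    for n,z in(("pack",24),("dock",49)):
        for r in eyes.cut_out(n,p)[:1]: print(c,n,"mask",round(r["score"],2),rect(p,r["mask"],z))
s=env.state(); print(s)
E
```

```text
top pack 0.54 [332. 219.] [ 476.1 -340.4    0. ]
top dock 0.96 [225. 201.] [532.9  54.1   0. ]
top sill 0.75 [253. 214.] [488.3 -50.9  15. ]
top gate_line 0.7 [225. 204.] [520.6  54.1  15. ]
top flux 0.58 [270. 177.] [ 627.7 -112.5    0. ]
top spool 0.64 [191. 229.] [429.3 177.4   0. ]
top pack mask 0.76 ((478.0413513183594, -343.2793884277344), (77.40013122558594, 54.0168571472168), 27.4572696685791)
top dock mask 0.77 ((539.945556640625, 95.3077621459961), (407.9935607910156, 134.90843200683594), 73.89814758300781)
side pack 0.79 [326. 166.] [ 482.  -350.2    0. ]
side dock 0.84 [240. 215.] [522.8  49.8   0. ]
side sill 0.89 [268. 194.] [512.8 -65.2  15. ]
side gate_line 0.73 [241. 207.] [532.3  34.4  15. ]
side flux 0.81 [250. 180.] [ 622.8 -110.4    0. ]
side spool 0.92 [226. 254.] [444.9 187.7   0. ]
side pack mask 0.56 ((471.55975341796875, -323.6851806640625), (76.92558288574219, 86.9898681640625), 25.50431251525879)
side dock mask 0.84 ((526.9635620117188, 127.97584533691406), (388.3116760253906, 186.6802520751953), 73.41083526611328)
{'t': 1.25, 'joints': array([-1.22863307e+00,  4.90880684e-01,  1.55893547e+00,  2.80135370e-05,
        1.09167652e+00, -1.05587274e-01]), 'qvel': array([ 0.00056254, -0.00150704,  0.00083303, -0.00181005,  0.0010312 ,
       -0.00114763]), 'tau': array([-2.92882993e-03, -6.12499094e+01, -2.58423489e+01,  6.92076702e-02,
        4.47163254e-02,  5.75560080e-05]), 'eef_pos': array([ 270.62279895, -563.37949735,  214.66071511]), 'tcp_rot': array([ 3.14149061e+00, -1.41849092e-05,  4.47737620e-01]), 'ft_force': array([0.0008279 , 0.02031635, 0.23077957]), 'moment': array([ 0.01572586,  0.02694072, -0.03016021]), 'grip_force': 0.0, 'opening': 0.9991254111279221}
```

View pics/top0.png

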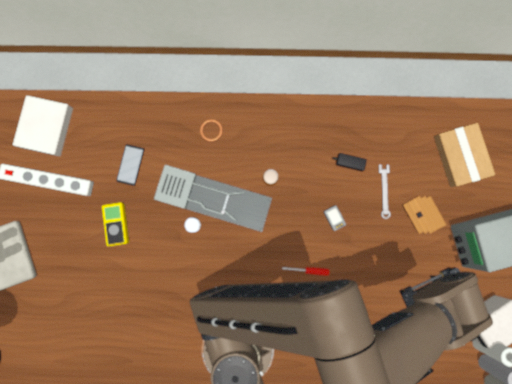

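View pics/side0.png

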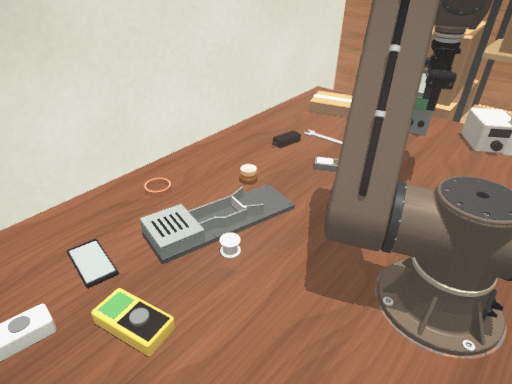

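The top view shows the pack near (335,218), the dock running from its roof at (175,185) to the sill at (255,212), and the jar and spool on either side of it. The side view agrees. I'm moving above the pack for a wrist look.

```bash
python3 -m inch '[[[0.59,-0.227,0],-0.05,-1],[[0.59,-0.227,0],-0.05,-1],[[0.59,-0.227,0],-0.05,-1],[[0.59,-0.227,0],-0.05,-1],[[0.59,-0.227,0],-0.05,-1],[[0.59,-0.227,0],-0.05,-1],[[0.59,-0.227,0],-0.05,-1],[[0.59,-0.227,0],0,-1],[[0,0,0],0,-1],[[0,0,0],0,-1]]'
python3 - <<'E'
from h import *
p=eyes.read_camera("wrist"); save(p,"w1.png"); print(env.state()["tcp_rot"])
for r in eyes.spot_point("pack",p)[:2]: print(r["score"],px2w(p,r["centre"][::-1],0))
for r in eyes.cut_out("pack",p)[:2]: print(r["score"],rect(p,r["mask"],24))
E
```

```text
t: 2.5
eef_pos: [475.1, -339.7, 214.6]
tcp_rot: [3.141, 0.0, 0.479]
ft_force: [-0.1, -0.1, -0.7]
opening: 1.001
grip_force: 0.0
[3.14144343e+00 1.99401294e-04 4.77862500e-01]
0.67 [ 480.50276293 -344.97546277    0.        ]
```

View pics/w1.png

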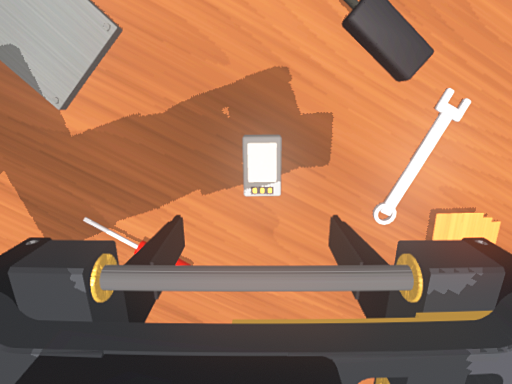

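The wrist picture shows the pack upright at columns 243–282, rows 136–196, with its length along the tool's x. The wrench, driver and adapter are well clear.

```bash
python3 - <<'E'
from h import *
p=eyes.read_camera("wrist"); im=p["pixels"].astype(int)
sat=im.max(2)-im.min(2)
m=np.zeros(sat.shape,np.uint8); m[125:205,230:295]=(sat<40)[125:205,230:295]
m=cv2.morphologyEx(m,cv2.MORPH_CLOSE,np.ones((5,5)))
print(cv2.boundingRect(m)); print(rect(p,m,24), [px2w(p,u,24).round(1) for u in ((243,136),(281,136),(282,196),(243,196))])
print(w2px(p,[[475,-340,0],[475,-340,24]]))
# bits of the dock
for n in("dock",):
    for r in eyes.cut_out(n,p)[:1]: print(r["score"],rect(p,r["mask"],15))
E
```

```text
(242, 134, 39, 62)
((482.2492980957031, -344.7272644042969), (80.90510559082031, 48.84714126586914), 28.22736930847168) [array([ 505. , -306.7,   24. ]), array([ 527.1, -349.2,   24. ]), array([ 458.1, -388.5,   24. ]), array([ 434.2, -342.2,   24. ])]
[[255.56640974 164.97014041]
 [255.54909321 168.65300906]]
0.77 ((504.9148864746094, -40.4656982421875), (133.51402282714844, 133.15371704101562), 74.50890350341797)
```

```bash
python3 -m inch '[[[0.06,0.13,0.43],-0.16,-1],[[0,0,0.43],0,-1],[[0,0,0.43],0,-1],[[0,0,0.43],0,-1],[[0,0,0.43],0,-1],[[0,0,0.43],0,-1],[[0,0,0.43],0,-1],[[0,0,0.43],0,-1],[[0,0,0.03],0,-1],[[0,0,0],0,-1]]'
python3 -m inch '[[[0,0,0],0,1],[[0,0,0],0,1],[[0,0,0],0,1],[[0,0,0],0,1],[[0,0,0],0,1],[[0,0,0],0,1],[[0,0,0],0,1],[[0,0,0],0,1],[[0,0,0],0,1],[[0,0,0],0,1]]'
```

```text
t: 4.0
eef_pos: [482.2, -345.1, 7.1]
tcp_rot: [3.141, -0.0, 0.492]
ft_force: [0.2, -0.3, 0.7]
opening: 1.002
grip_force: 0.0
t: 5.25
eef_pos: [482.1, -344.6, 6.5]
tcp_rot: [3.142, 0.0, 0.492]
ft_force: [-0.4, 1.6, 1.9]
opening: 0.524
grip_force: 30.0
```

```bash
python3 -m inch '[[[0,0,-0.3],0,1],[[0,0,-0.35],-1,1],[[0,0,-0.35],-1,1],[[0,0,-0.35],-1,1],[[0,0,-0.35],-1,1],[[0,0,-0.35],-1,1],[[0,0,-0.35],-1,1],[[0,0,-0.35],-1,1],[[0,0,-0.35],-1,1],[[0,0,-0.35],-1,1]]'
python3 -m inch '[[[0.36,-0.13,0],-0.1,1],[[0.36,-0.13,0],0,1],[[0.36,-0.13,0],0,1],[[0.36,-0.13,0],0,1],[[0.36,-0.13,0],0,1],[[0.36,-0.13,0],0,1],[[0.36,-0.13,0],0,1],[[0.36,-0.13,0],0,1],[[0,0,0],0,1],[[0,0,0],0,1]]'
python3 - <<'E'
from h import *
p=eyes.read_camera("wrist"); save(p,"w2.png"); s=env.state();print(s["tcp_rot"],s["eef_pos"],s["ft_force"])
for n in("sill","gate_line"):
  for r in eyes.spot_point(n,p)[:2]: print(n,r["score"],r["centre"],px2w(p,r["centre"][::-1],15))
for r in eyes.cut_out("dock",p)[:2]: print(r["score"],rect(p,r["mask"],15))
E
```

```text
t: 6.5
eef_pos: [481.8, -344.5, 215.1]
tcp_rot: [3.141, 0.0, 1.281]
ft_force: [-0.6, -0.6, -3.0]
opening: 0.527
grip_force: 30.0
t: 7.75
eef_pos: [471.1, -161.4, 213.5]
tcp_rot: [3.141, 0.0, 1.287]
ft_force: [0.5, 0.5, -3.7]
opening: 0.524
grip_force: 30.0
[3.14121832e+00 2.42520333e-04 1.28628270e+00] [ 471.08876221 -161.62936716  213.46011516] [-0.82809899  0.13702241 -1.95984762]
sill 0.21 [248.3, 154.1] [ 296.02335102 -235.14635505   15.        ]
0.81 ((506.32061767578125, -34.5311279296875), (131.2767791748047, 131.4407196044922), 73.77520751953125)
```

View pics/w2.png

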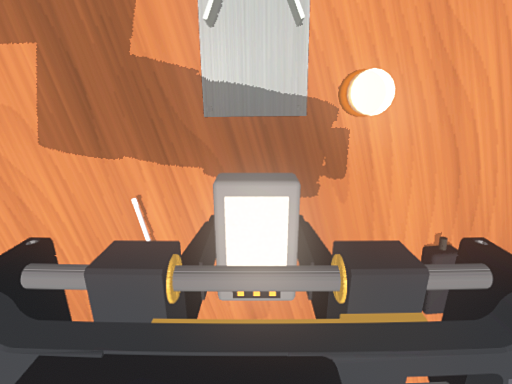

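The wrist view shows the pack held square. The sill's near edge is at row 116, columns 204–308; the funnel starts at the top near (210,10) and (298,10). I'll fit the deck edges next.

```bash
cat > fit.py <<'E'
from h import *
def fit(p,r0=2):
    m=eyes.cut_out("dock",p)[0]["mask"].astype(np.uint8)
    m=cv2.morphologyEx(m,cv2.MORPH_OPEN,np.ones((5,5)))
    rows=np.where(m.sum(1)>60)[0]; b=rows.max(); L=[];R=[]
    for r in range(max(rows.min(),r0),b-6,2):
        c=np.where(m[r])[0]; L.append(px2w(p,(c.min()-.5,r),15)[:2]); R.append(px2w(p,(c.max()+.5,r),15)[:2])
    B=[]
    for c in range(215,300,3):
        q=np.where(m[:,c])[0]
        if len(q): B.append(px2w(p,(c,q.max()+.5),15)[:2])
    out=[]
    for S in(L,R,B):
        v=cv2.fitLine(np.array(S,np.float32),cv2.DIST_HUBER,0,.01,.01).ravel(); out.append(v)
        print("dir deg",np.degrees(np.arctan2(v[1],v[0]))%180,"pt",v[2:])
    return out
E
python3 - <<'E'
from fit import *
p=eyes.read_camera("wrist"); o=fit(p)
a=np.radians((np.degrees(np.arctan2(o[0][1],o[0][0]))%180+np.degrees(np.arctan2(o[1][1],o[1][0]))%180)/2)
u=np.array([np.cos(a),np.sin(a)]);v=np.array([-u[1],u[0]])
yc=[q[2:]@v for q in o[:2]]; xb=o[2][2:]@u
print("yaw",np.degrees(a),"width",yc,abs(yc[0]-yc[1]))
for d in(0,55,155,402): print(d,u*(xb+d)+v*np.mean(yc))
for n in("top","side"):
  q=eyes.read_camera(n)
  P=[np.r_[u*(xb+d)+v*(np.mean(yc)+w),15] for d,w in((0,65),(0,-65),(405,65),(405,-65),(155,38))]
  print(n,w2px(q,P).round(1)); im=q["pixels"][:,:,::-1].copy()
  for z in w2px(q,P): cv2.circle(im,tuple(int(k) for k in z.round()),1,(0,0,255),-1)
  x0=(140,140,300,250) if n=="top" else (130,160,310,270)
  cv2.imwrite("pics/%s_c.png"%n,cv2.resize(im[x0[1]:x0[3],x0[0]:x0[2]],None,fx=4,fy=4,interpolation=cv2.INTER_CUBIC))
E
```

```text
dir deg 74.16619 pt [445.18042  -11.603272]
dir deg 73.98566 pt [570.1663   -45.694904]
dir deg 164.6236 pt [489.34433 -98.11057]
yaw 74.07593 width [np.float32(-431.2806), np.float32(-560.8238)] 129.54318
0 [487.96722  -97.717674]
55 [503.0572  -44.82824]
155 [530.4935    51.334366]
402 [598.2612  288.85602]
top [[260.9 231.2]
 [271.2 197.2]
 [155.4 198.7]
 [166.2 165.1]
 [222.5 211.6]]
side [[295.2 203.7]
 [268.4 183. ]
 [161.9 258.8]
 [141.7 229. ]
 [244.7 217. ]]
```

View pics/top_c.png

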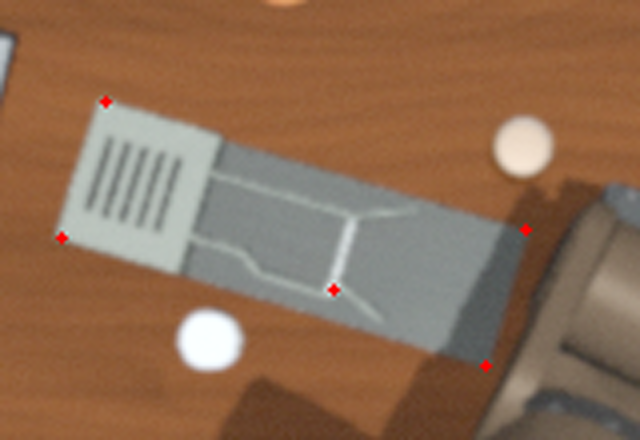

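The projected points land on the deck corners and the gate hinge in the top view, so the dock frame is good: yaw 74.1°, sill (503,−45), gate (530.5,51.3).

```bash
python3 -m inch '[[[0.4,-0.004,0],-0.08,1],[[0.4,-0.004,0],0,1],[[0.4,-0.004,0],0,1],[[0.4,-0.004,0],0,1],[[0.4,-0.004,0],0,1],[[0,0,0.5],0,1],[[0,0,0.5],0,1],[[0,0,0.5],0,1],[[0,0,0.5],0,1],[[0,0,0.4],0,1]]'
python3 -m inch '[[[0,0,0.2],0,1],[[0,0,0.1],0,1],[[0,0,0.1],0,1],[[0,0,0.05],0,1],[[0,0,0.05],0,1],[[0,0,0],0,1],[[0,0,0],0,1],[[0,0,0],0,1],[[0,0,0],0,1],[[0,0,0],0,1]]'
```

```text
t: 9.4
eef_pos: [502.7, -45.7, 68.3]
tcp_rot: [-3.141, 0.0, 1.293]
ft_force: [1.0, -0.3, -3.2]
opening: 0.522
grip_force: 30.0
t: 10.65
eef_pos: [502.8, -45.6, 39.5]
tcp_rot: [3.141, 0.0, 1.293]
ft_force: [-0.1, -0.6, -2.6]
opening: 0.523
grip_force: 30.0
```

```bash
python3 -m inch '[[[0,0,0.07],0,1],[[0,0,0.07],0,1],[[0,0,0.05],0,1],[[0,0,0.03],0,1],[[0,0,0.02],0,1],[[0,0,0.02],0,1],[[0,0,0.02],0,1],[[0,0,0],0,1],[[0,0,0],0,1],[[0,0,0],0,1]]'
```

```text
t: 11.9
eef_pos: [502.8, -45.6, 22.7]
tcp_rot: [3.141, 0.0, 1.293]
ft_force: [0.1, -0.5, -3.4]
opening: 0.523
grip_force: 30.0
```

```bash
python3 -m inch '[[[0,0,0.015],0,1],[[0,0,0.015],0,1],[[0,0,0],0,1],[[0,0,0],0,1],[[0,0,0],0,-1],[[0,0,0],0,-1],[[0,0,0],0,-1],[[0,0,0],0,-1],[[0,0,0],0,-1],[[0,0,0],0,-1]]'
python3 -m inch '[[[0,0,-0.2],0,-1],[[0,0,-0.4],0,-1],[[0,0,-0.5],0,-1],[[-0.2,0,-0.5],0,-1],[[-0.4,0,-0.4],0,1],[[-0.5,0,0],0,1],[[-0.4,0,0],0,1],[[0,0,0],0,1],[[0,0,0],0,1],[[0,0,0],0,1]]'
python3 - <<'E'
from h import *
p=eyes.read_camera("wrist"); save(p,"w3.png"); s=env.state();print(s["tcp_rot"],s["eef_pos"],s["ft_force"])
for r in eyes.cut_out("pack",p)[:1]: print(r["score"],rect(p,r["mask"],39))
E
```

```text
t: 13.15
eef_pos: [502.8, -45.6, 20.8]
tcp_rot: [3.142, 0.0, 1.293]
ft_force: [-0.3, 0.5, 0.7]
opening: 0.995
grip_force: 0.0
t: 14.4
eef_pos: [478.3, -131.5, 141.0]
tcp_rot: [3.141, 0.0, 1.294]
ft_force: [0.4, 1.3, -0.1]
opening: 0.425
grip_force: 0.0
[3.14157963e+00 2.82511469e-06 1.29433186e+00] [ 478.27975758 -131.46375044  140.90022602] [ 0.27192113 -0.03557842  0.19114058]
0.64 ((502.9205017089844, -47.548946380615234), (80.93285369873047, 51.479827880859375), 74.20590209960938)
```

View pics/w3.png

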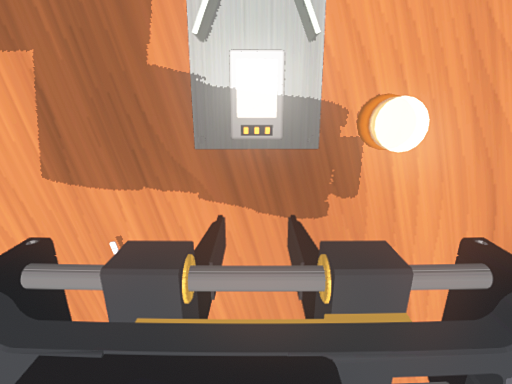

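The pack lies flat on the sill, centred (columns 231–283, with deck edges at 190–322) and square. I'll shut the fingers and go down behind it.

```bash
python3 -m inch '[[[0,0,0.2],0,1],[[0,0,0.4],0,1],[[0,0,0.4],0,1],[[0,0,0.4],0,1],[[0,0,0.4],0,1],[[0,0,0.2],0,1],[[0,0,0],0,1],[[0,0,0],0,1],[[0,0,0],0,1],[[0,0,0],0,1]]'
python3 -m inch '[[[0.1,0,0],0,1],[[0.1,0,0],0,1],[[0.1,0,0],0,1],[[0.05,0,0],0,1],[[0.05,0,0],0,1],[[0.05,0,0],0,1],[[0.05,0,0],0,1],[[0.05,0,0],0,1],[[0.05,0,0],0,1],[[0.05,0,0],0,1]]'
python3 - <<'E'
from h import *
s=env.state();d=s["eef_pos"][:2]-[530.5,51.3];u=np.array([.2745,.9616]);print(d@u,d@[-u[1],u[0]],s["ft_force"][:2]@u)
E
```

```text
t: 15.75
eef_pos: [478.3, -132.2, 21.3]
tcp_rot: [3.141, 0.0, 1.293]
ft_force: [-0.6, -0.1, 0.4]
opening: 0.002
grip_force: 0.0
t: 17.0
eef_pos: [488.9, -94.6, 20.8]
tcp_rot: [3.142, 0.0, 1.293]
ft_force: [-1.0, -1.0, 0.1]
opening: 0.003
grip_force: 1.0
-151.70409116286015 0.0058816874101808025 -1.2613444957325364
```

```bash
python3 -m inch '[[[0.07,0,0],0,1],[[0.07,0,0],0,1],[[0.07,0,0],0,1],[[0.07,0,0],0,1],[[0.07,0,0],0,1],[[0.07,0,0],0,1],[[0.07,0,0],0,1],[[0.07,0,0],0,1],[[0.07,0,0],0,1],[[0.07,0,0],0,1]]'
python3 - <<'E'
from h import *
s=env.state();d=s["eef_pos"][:2]-[530.5,51.3];u=np.array([.2745,.9616]);print(d@u,d@[-u[1],u[0]],s["ft_force"][:2]@u)
p=eyes.read_camera("wrist"); save(p,"w4.png")
E
```

```text
t: 18.25
eef_pos: [500.4, -54.0, 20.8]
tcp_rot: [3.142, 0.0, 1.293]
ft_force: [-1.1, -1.3, -0.2]
opening: 0.005
grip_force: 1.1
-109.52169988882872 0.052181185431312116 -1.5326147087394593
```

View pics/w4.png

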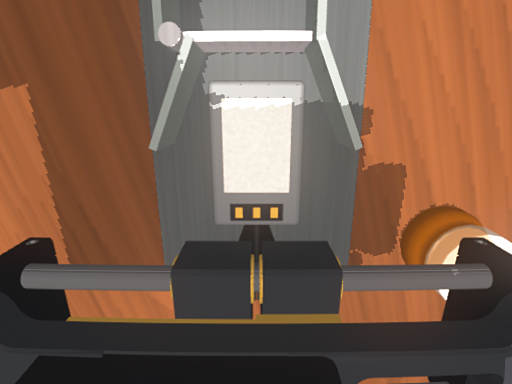

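The pack is straight and centred (columns 211–302, gate leaf at 188–315, row 38). I'm pushing on through the gate.

```bash
cat > st.py <<'E'
from h import *
s=env.state();d=s["eef_pos"][:2]-[530.5,51.3];u=np.array([.2745,.9616]);print("x %.1f y %.1f F %.1f"%(d@u,d@[-u[1],u[0]],s["ft_force"][:2]@u))
E
python3 -m inch '[[[0.05,0,0],0,1],[[0.05,0,0],0,1],[[0.05,0,0],0,1],[[0.05,0,0],0,1],[[0.05,0,0],0,1],[[0.05,0,0],0,1],[[0.05,0,0],0,1],[[0.05,0,0],0,1],[[0.05,0,0],0,1],[[0.05,0,0],0,1]]'; python3 st.py
python3 -m inch '[[[0.05,0,0],0,1],[[0.05,0,0],0,1],[[0.05,0,0],0,1],[[0.05,0,0],0,1],[[0.05,0,0],0,1],[[0.05,0,0],0,1],[[0.05,0,0],0,1],[[0.05,0,0],0,1],[[0.05,0,0],0,1],[[0.05,0,0],0,1]]'; python3 st.py
```

```text
t: 19.55
eef_pos: [509.1, -26.3, 20.9]
tcp_rot: [3.14, 0.001, 1.294]
ft_force: [-0.8, -14.7, 0.6]
opening: 0.007
grip_force: 7.3
x -80.5 y -0.8 F -14.4
t: 20.8
eef_pos: [516.9, 3.1, 20.9]
tcp_rot: [3.141, 0.001, 1.293]
ft_force: [-0.3, -7.8, 0.2]
opening: 0.003
grip_force: 4.2
x -50.1 y -0.1 F -7.6
```

```bash
python3 -m inch '[[[0.07,0,0],0,1],[[0.07,0,0],0,1],[[0.07,0,0],0,1],[[0.07,0,0],0,1],[[0.07,0,0],0,1],[[0.07,0,0],0,1],[[0.07,0,0],0,1],[[0.07,0,0],0,1],[[0.07,0,0],0,1],[[0.07,0,0],0,1]]'; python3 st.py
python3 - <<'E'
from h import *
save(eyes.read_camera("wrist"),"w5.png")
E
```

```text
t: 22.05
eef_pos: [528.4, 43.7, 20.9]
tcp_rot: [3.141, 0.0, 1.293]
ft_force: [0.5, -6.3, 1.0]
opening: 0.002
grip_force: 2.9
x -7.9 y -0.1 F -5.9
```

View pics/w5.png

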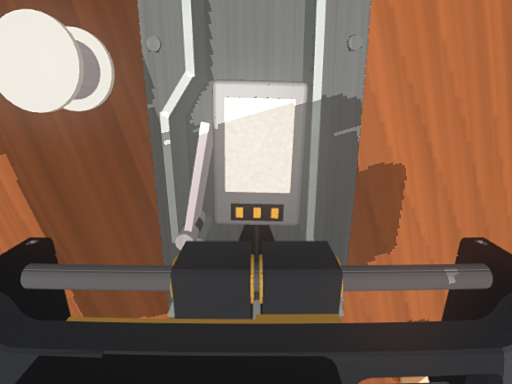

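The leaf is folded into the recess (from about (205,125) to (185,240)) and the pack is straight in the channel. I'm continuing, more slowly as the buffer range nears.

```bash
python3 -m inch '[[[0.07,0,0],0,1],[[0.07,0,0],0,1],[[0.07,0,0],0,1],[[0.07,0,0],0,1],[[0.07,0,0],0,1],[[0.07,0,0],0,1],[[0.07,0,0],0,1],[[0.07,0,0],0,1],[[0.07,0,0],0,1],[[0.07,0,0],0,1]]'; python3 st.py
python3 -m inch '[[[0.04,0,0],0,1],[[0.04,0,0],0,1],[[0.04,0,0],0,1],[[0.04,0,0],0,1],[[0.04,0,0],0,1],[[0.04,0,0],0,1],[[0.03,0,0],0,1],[[0,0,0],0,1],[[0,0,0],0,1],[[0,0,0],0,1]]'; python3 st.py
```

```text
t: 23.35
eef_pos: [540.2, 84.3, 20.9]
tcp_rot: [3.141, -0.0, 1.293]
ft_force: [3.3, -5.3, -1.1]
opening: 0.004
grip_force: 1.9
x 34.4 y -0.3 F -4.2
t: 24.6
eef_pos: [544.0, 99.9, 20.8]
tcp_rot: [-3.141, 0.0, 1.293]
ft_force: [1.4, -1.5, 0.9]
opening: 0.009
grip_force: 0.5
x 50.5 y 0.4 F -1.1
```

```bash
cat >> st.py <<'E'
import sys; sys.exit(int(s["ft_force"][:2]@u < -3.5))
E
S='python3 st.py'
python3 -m inch '[[[0.006,0,0],0,1],[[0.006,0,0],0,1],[[0.006,0,0],0,1],[[0.006,0,0],0,1],[[0.006,0,0],0,1],[[0.006,0,0],0,1],[[0.006,0,0],0,1],[[0.006,0,0],0,1],[[0.006,0,0],0,1],[[0.006,0,0],0,1]]' && $S &&
python3 -m inch '[[[0.006,0,0],0,1],[[0.006,0,0],0,1],[[0.006,0,0],0,1],[[0.006,0,0],0,1],[[0.006,0,0],0,1],[[0.006,0,0],0,1],[[0.006,0,0],0,1],[[0.006,0,0],0,1],[[0.006,0,0],0,1],[[0.006,0,0],0,1]]' && $S &&
python3 -m inch '[[[0.006,0,0],0,1],[[0.006,0,0],0,1],[[0.006,0,0],0,1],[[0.006,0,0],0,1],[[0.006,0,0],0,1],[[0.006,0,0],0,1],[[0.006,0,0],0,1],[[0.006,0,0],0,1],[[0.006,0,0],0,1],[[0.006,0,0],0,1]]' && $S &&
python3 -m inch '[[[0.006,0,0],0,1],[[0.006,0,0],0,1],[[0.006,0,0],0,1],[[0.006,0,0],0,1],[[0.006,0,0],0,1],[[0.006,0,0],0,1],[[0.006,0,0],0,1],[[0.006,0,0],0,1],[[0.006,0,0],0,1],[[0.006,0,0],0,1]]' && $S
```

```text
t: 25.85
eef_pos: [545.1, 103.3, 20.8]
tcp_rot: [-3.141, 0.0, 1.293]
ft_force: [-0.4, -3.3, -1.0]
opening: 0.003
grip_force: 2.3
x 54.0 y 0.2 F -3.3
t: 27.1
eef_pos: [546.1, 106.7, 20.8]
tcp_rot: [3.142, 0.0, 1.293]
ft_force: [0.5, -5.1, -0.5]
opening: 0.002
grip_force: 2.2
x 57.6 y 0.2 F -4.8
```

```bash
python3 -m inch '[[[0.006,0,0],0,1],[[0.006,0,0],0,1],[[0.006,0,0],0,1],[[0.006,0,0],0,1],[[0.006,0,0],0,1],[[0.006,0,0],0,1],[[0,0,0],0,1],[[0,0,0],0,1],[[0,0,0],0,1],[[0,0,0],0,1]]'; python3 st.py
```

```text
t: 28.35
eef_pos: [546.8, 108.8, 20.8]
tcp_rot: [3.141, 0.0, 1.293]
ft_force: [-0.0, -3.9, 0.2]
opening: 0.006
grip_force: 2.2
x 59.8 y 0.2 F -3.8
```

```bash
sed -i 's/-3.5/-6.2/' st.py
S='python3 st.py'
python3 -m inch '[[[0.005,0,0],0,1],[[0.005,0,0],0,1],[[0.005,0,0],0,1],[[0.005,0,0],0,1],[[0.005,0,0],0,1],[[0.005,0,0],0,1],[[0.005,0,0],0,1],[[0.005,0,0],0,1],[[0.005,0,0],0,1],[[0.005,0,0],0,1]]' && $S &&
python3 -m inch '[[[0.005,0,0],0,1],[[0.005,0,0],0,1],[[0.005,0,0],0,1],[[0.005,0,0],0,1],[[0.005,0,0],0,1],[[0.005,0,0],0,1],[[0.005,0,0],0,1],[[0.005,0,0],0,1],[[0.005,0,0],0,1],[[0.005,0,0],0,1]]' && $S &&
python3 -m inch '[[[0.005,0,0],0,1],[[0.005,0,0],0,1],[[0.005,0,0],0,1],[[0.005,0,0],0,1],[[0.005,0,0],0,1],[[0.005,0,0],0,1],[[0.005,0,0],0,1],[[0.005,0,0],0,1],[[0.005,0,0],0,1],[[0.005,0,0],0,1]]' && $S &&
python3 -m inch '[[[0.005,0,0],0,1],[[0.005,0,0],0,1],[[0.005,0,0],0,1],[[0.005,0,0],0,1],[[0.005,0,0],0,1],[[0.005,0,0],0,1],[[0.005,0,0],0,1],[[0.005,0,0],0,1],[[0.005,0,0],0,1],[[0.005,0,0],0,1]]' && $S
```

```text
t: 29.6
eef_pos: [547.6, 111.7, 20.8]
tcp_rot: [3.142, 0.0, 1.293]
ft_force: [-0.2, -4.0, 0.1]
opening: 0.004
grip_force: 2.5
x 62.8 y 0.2 F -3.9
t: 30.85
eef_pos: [548.4, 114.6, 20.8]
tcp_rot: [3.141, 0.0, 1.293]
ft_force: [-0.2, -5.6, -0.5]
opening: 0.004
grip_force: 2.6
x 65.8 y 0.1 F -5.5
t: 32.1
eef_pos: [549.1, 117.6, 20.8]
tcp_rot: [-3.141, 0.0, 1.293]
ft_force: [-1.4, -1.8, 0.4]
opening: 0.006
grip_force: 1.3
x 68.9 y 0.3 F -2.1
t: 33.35
eef_pos: [550.0, 120.4, 20.8]
tcp_rot: [3.142, 0.0, 1.293]
ft_force: [-2.3, -2.4, 0.3]
opening: 0.004
grip_force: 1.5
x 71.8 y 0.2 F -2.9
```

```bash
sed -i 's/-6.2/-5.8/' st.py
S='python3 st.py'
python3 -m inch '[[[0.005,0,0],0,1],[[0.005,0,0],0,1],[[0.005,0,0],0,1],[[0.005,0,0],0,1],[[0.005,0,0],0,1],[[0.005,0,0],0,1],[[0.005,0,0],0,1],[[0.005,0,0],0,1],[[0.005,0,0],0,1],[[0.005,0,0],0,1]]' && $S &&
python3 -m inch '[[[0.005,0,0],0,1],[[0.005,0,0],0,1],[[0.005,0,0],0,1],[[0.005,0,0],0,1],[[0.005,0,0],0,1],[[0.005,0,0],0,1],[[0.005,0,0],0,1],[[0.005,0,0],0,1],[[0.005,0,0],0,1],[[0.005,0,0],0,1]]' && $S &&
python3 -m inch '[[[0.005,0,0],0,1],[[0.005,0,0],0,1],[[0.005,0,0],0,1],[[0.005,0,0],0,1],[[0.005,0,0],0,1],[[0.005,0,0],0,1],[[0.005,0,0],0,1],[[0.005,0,0],0,1],[[0.005,0,0],0,1],[[0.005,0,0],0,1]]' && $S &&
python3 -m inch '[[[0.005,0,0],0,1],[[0.005,0,0],0,1],[[0.005,0,0],0,1],[[0.005,0,0],0,1],[[0.005,0,0],0,1],[[0.005,0,0],0,1],[[0.005,0,0],0,1],[[0.005,0,0],0,1],[[0.005,0,0],0,1],[[0.005,0,0],0,1]]' && $S
```

```text
t: 34.6
eef_pos: [550.8, 123.2, 20.8]
tcp_rot: [3.142, 0.0, 1.293]
ft_force: [-2.8, -2.7, 1.2]
opening: 0.004
grip_force: 1.8
x 74.8 y 0.2 F -3.3
t: 35.85
eef_pos: [551.6, 126.1, 20.8]
tcp_rot: [-3.142, 0.0, 1.293]
ft_force: [-2.7, -2.8, 1.3]
opening: 0.005
grip_force: 2.1
x 77.8 y 0.2 F -3.4
t: 37.1
eef_pos: [552.5, 129.0, 20.8]
tcp_rot: [3.142, 0.0, 1.293]
ft_force: [-4.0, -4.0, 1.3]
opening: 0.003
grip_force: 2.3
x 80.8 y 0.2 F -5.0
t: 38.35
eef_pos: [553.3, 131.9, 20.8]
tcp_rot: [-3.142, 0.0, 1.293]
ft_force: [-3.3, -3.4, 1.6]
opening: 0.006
grip_force: 2.3
x 83.7 y 0.2 F -4.2
```

```bash
sed -i 's/-5.8/-6.5/' st.py
S='python3 st.py'
python3 -m inch '[[[0.005,0,0],0,1],[[0.005,0,0],0,1],[[0.005,0,0],0,1],[[0.005,0,0],0,1],[[0.005,0,0],0,1],[[0.005,0,0],0,1],[[0.005,0,0],0,1],[[0.005,0,0],0,1],[[0.005,0,0],0,1],[[0.005,0,0],0,1]]' && $S &&
python3 -m inch '[[[0.005,0,0],0,1],[[0.005,0,0],0,1],[[0.005,0,0],0,1],[[0.005,0,0],0,1],[[0.005,0,0],0,1],[[0.005,0,0],0,1],[[0.005,0,0],0,1],[[0.005,0,0],0,1],[[0.005,0,0],0,1],[[0.005,0,0],0,1]]' && $S &&
python3 -m inch '[[[0.005,0,0],0,1],[[0.005,0,0],0,1],[[0.005,0,0],0,1],[[0.005,0,0],0,1],[[0.005,0,0],0,1],[[0.005,0,0],0,1],[[0.005,0,0],0,1],[[0.005,0,0],0,1],[[0.005,0,0],0,1],[[0.005,0,0],0,1]]' && $S &&
python3 -m inch '[[[0.005,0,0],0,1],[[0.005,0,0],0,1],[[0.005,0,0],0,1],[[0.005,0,0],0,1],[[0.005,0,0],0,1],[[0.005,0,0],0,1],[[0.005,0,0],0,1],[[0.005,0,0],0,1],[[0.005,0,0],0,1],[[0.005,0,0],0,1]]' && $S
```

```text
t: 39.6
eef_pos: [554.0, 134.7, 20.8]
tcp_rot: [-3.141, 0.0, 1.293]
ft_force: [-4.3, -5.1, 1.9]
opening: 0.006
grip_force: 2.9
x 86.7 y 0.3 F -6.1
t: 40.85
eef_pos: [554.6, 136.8, 20.8]
tcp_rot: [-3.141, 0.001, 1.294]
ft_force: [-4.5, -11.2, 4.3]
opening: 0.003
grip_force: 6.3
x 88.8 y 0.3 F -12.0
```

Buffer contact: the force is rising steeply above the roughly 5 N drag. A touch more, then I'll hold.

```bash
python3 -m inch '[[[0.005,0,0],0,1],[[0.005,0,0],0,1],[[0,0,0],0,1],[[0,0,0],0,1],[[0,0,0],0,1],[[0,0,0],0,1],[[0,0,0],0,1],[[0,0,0],0,1],[[0,0,0],0,1],[[0,0,0],0,1]]'; python3 st.py
```

```text
t: 42.1
eef_pos: [554.7, 137.2, 20.8]
tcp_rot: [-3.141, 0.001, 1.294]
ft_force: [-5.3, -12.2, 4.7]
opening: 0.006
grip_force: 6.7
x 89.3 y 0.3 F -13.2
```

The press is about 8 N on the buffer above the drag, held for about 1 s. Now I'm backing off gently and lifting out.

```bash
python3 -m inch '[[[-0.02,0,0],0,1],[[-0.03,0,0],0,1],[[-0.04,0,0],0,1],[[-0.05,0,0],0,1],[[0,0,0],0,1],[[0,0,-0.05],0,1],[[0,0,-0.1],0,1],[[0,0,-0.1],0,1],[[0,0,-0.1],0,1],[[0,0,-0.1],0,1]]'; python3 st.py
python3 -m inch '[[[0,0,-0.2],0,1],[[0,0,-0.3],0,1],[[0,0,-0.4],0,1],[[0,0,-0.5],0,1],[[-0.3,0,-0.5],0,1],[[-0.5,0,-0.3],0,1],[[-0.5,0,0],0,1],[[-0.5,0,0],0,1],[[-0.3,0,0],0,1],[[0,0,0],0,1]]'; python3 st.py
python3 - <<'E'
from h import *
p=eyes.read_camera("wrist");save(p,"w6.png")
u=np.array([.2745,.9616])
for r in eyes.cut_out("pack",p)[:1]: print(r["score"],rect(p,r["mask"],39),r["centre"])
E
```

```text
t: 43.35
eef_pos: [552.9, 130.2, 48.3]
tcp_rot: [3.141, -0.0, 1.293]
ft_force: [1.0, -0.6, -0.6]
opening: 0.005
grip_force: 0.0
x 82.0 y 0.2 F -0.3
t: 44.6
eef_pos: [518.3, 8.4, 180.2]
tcp_rot: [3.141, -0.0, 1.292]
ft_force: [0.4, -0.5, -0.7]
opening: 0.006
grip_force: 0.0
x -44.6 y -0.0 F -0.4
0.82 ((563.6819458007812, 160.92092895507812), (38.966941833496094, 49.37013244628906), 74.09078216552734) [21.3, 258.3]
```

View pics/w6.png

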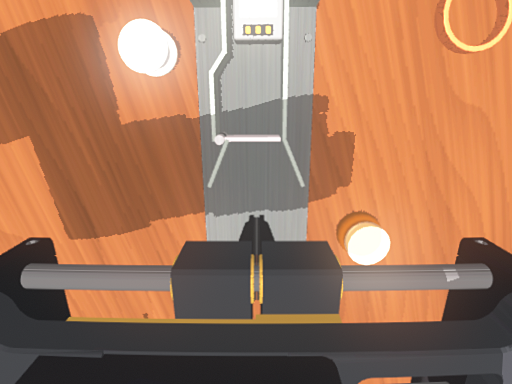

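The gate leaf is shut (row 138, columns 218–280), the pack is well behind it (rear end at row 40) and the bystanders are in place.

```bash
python3 -c "
from cell import env
print(env.job_done())"
```

```text
the job is handed in; nothing more can be done
None
```

The job is handed in at 44.6 s of the 72 s allowed: the pack was pressed against the buffer with an estimated 8 N for about 1 s. That estimate is the 13 N wrist reading less about 5 N of drag. The fingers are out, the last picture shows the gate shut behind the pack, and no other thing was touched.

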